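# Pour the head bolts from the cup into the parts bin

## Task

The five head bolts are in the metal cup that sits in the square steel holder, where only its rim can be got at. Lift the cup out, stand it with the bolts still in it on the open bench and let go, then take a fresh hold round its body and pour all the bolts into the parts bin from close above it. Finally stand the empty cup upright on the bench clear of the bin and the holder, without disturbing the other things on the bench.

Things in the scene. Friction and masses are not known exactly. Their poses are not given: they have to be found in the camera images.
- cup: plain straight round cup of bright metal, open at the top: 65 mm outer diameter (67 mm over the thin rolled rim), 100 mm high, wall 3 mm, floor 4 mm, 0.18 kg empty. Origin at the centre of its underside, z up out of its mouth. At the start it stands in the holder with its underside 7 mm above the bench, so that its top 33 mm stand out above the holder's walls
- cup_rim (a point): centre of the cup's mouth, on its axis, 100 mm above its underside. The bolts slide out only when the cup is tipped well past level (mouth about 40 degrees downwards), sometimes only after a shake
- holder: square dark steel cup holder, fixed to the bench: 125x125 mm foot plate 4 mm thick with a square open pocket on it, 84x84 mm outside, 78x78 mm inside, walls 3 mm, their top 74 mm above the bench. Origin at the centre of the underside, axes along the sides. The gap round the cup is too narrow for fingers.
- bolt0: head bolt: dark steel collar bolt, 40 mm long, collar 22 mm across and 10 mm high with the head, shank 12 mm; 0.05 kg. Origin at the centre of the head's face, z along the shank. Starts inside the cup, standing on its head
- bolt1: head bolt: dark steel collar bolt, 40 mm long, collar 22 mm across and 10 mm high with the head, shank 12 mm; 0.05 kg. Origin at the centre of the head's face, z along the shank. Starts inside the cup, standing on its head
- bolt2: head bolt: dark steel collar bolt, 40 mm long, collar 22 mm across and 10 mm high with the head, shank 12 mm; 0.05 kg. Origin at the centre of the head's face, z along the shank. Starts inside the cup, standing on its head
- bolt3: head bolt: dark steel collar bolt, 40 mm long, collar 22 mm across and 10 mm high with the head, shank 12 mm; 0.05 kg. Origin at the centre of the head's face, z along the shank. Starts inside the cup, standing on its head
- bolt4: head bolt: dark steel collar bolt, 40 mm long, collar 22 mm across and 10 mm high with the head, shank 12 mm; 0.05 kg. Origin at the centre of the head's face, z along the shank. Starts inside the cup, head up between the other four
- bin: the parts bin, loose on the bench: an open plastic stacking bin 108 mm (x) by 166 mm (y), 71 mm high, 0.3 kg; inside about 84x135 mm; its -y end slopes and is low in the middle (35 mm). Origin at the centre of the underside, z up. Bin and holder may change sides. A fixed lamp arm overhangs the left edge of the bench (y over 0.38, 0.2 to 0.6 m up): keep the wrist clear of it
- piston: bystander: a piston standing on its skirt, 70 mm across, 58 mm high, loose. Origin under its centre
- valve: bystander: an engine valve standing on its head, head 33 mm across, 109 mm high, loose, easily toppled. Origin under its centre
- tappet: bystander: a bucket tappet, 33 mm across, 26 mm high, loose. Origin under its centre
Things that resemble listed ones, but are neither listed nor needed, are in the scene too. Several things have the shape of the cup; the one meant has the colours described above.

How it is judged:
On the way, in this order (a step that is already met when the one before it is completed fails the run):
1. the cup stands upright and let go on the open bench, clear of the holder and the bin, with all five bolts in it (angle between cup's own z axis and vertical below 0.1 rad and height (world z) of cup between -0.004 and 0.006 m and horizontal distance between cup and holder above 0.08 m and horizontal distance between cup and bin above 0.085 m and contact force between the fingers and cup below 0.05 N and horizontal distance between each of bolt0, bolt1, bolt2, bolt3, bolt4 and cup below 0.035 m and z of each of bolt0, bolt1, bolt2, bolt3, bolt4 in the frame of cup below 0.095 m), for 0.2 s.
2. the cup is tipped by more than 75 degrees with its mouth over the bin, the centre of the mouth less than 0.22 m above the bench (angle between cup's own z axis and vertical above 1.31 rad and height (world z) of cup_rim below 0.22 m and x of cup_rim in the frame of bin between -0.075 and 0.075 m and y of cup_rim in the frame of bin between -0.1 and 0.1 m), for 0.1 s.
At the end, for the whole second after the job is handed in: all five bolts lie at rest inside the bin (no bolt's head sticking out over its rim or ends), the bin stands upright within 0.1 rad, and the cup stands upright within 0.1 rad on the bench, at rest and let go, its axis more than 80 mm from the holder's centre and more than 85 mm from the bin's centre (x of bolt0 in the frame of bin between -0.05 and 0.05 m and y of bolt0 in the frame of bin between -0.08 and 0.08 m and z of bolt0 in the frame of bin between -0.005 and 0.066 m and x of bolt1 in the frame of bin between -0.05 and 0.05 m and y of bolt1 in the frame of bin between -0.08 and 0.08 m and z of bolt1 in the frame of bin between -0.005 and 0.066 m and x of bolt2 in the frame of bin between -0.05 and 0.05 m and y of bolt2 in the frame of bin between -0.08 and 0.08 m and z of bolt2 in the frame of bin between -0.005 and 0.066 m and x of bolt3 in the frame of bin between -0.05 and 0.05 m and y of bolt3 in the frame of bin between -0.08 and 0.08 m and z of bolt3 in the frame of bin between -0.005 and 0.066 m and x of bolt4 in the frame of bin between -0.05 and 0.05 m and y of bolt4 in the frame of bin between -0.08 and 0.08 m and z of bolt4 in the frame of bin between -0.005 and 0.066 m and angle between each of cup, bin's own z axis and vertical below 0.1 rad and height (world z) of cup between -0.004 and 0.006 m and horizontal distance between cup and holder above 0.08 m and horizontal distance between cup and bin above 0.085 m and contact force between the fingers and cup below 0.05 N and linear speed of cup below 0.02 m/s and linear speed of each of bolt0, bolt1, bolt2, bolt3, bolt4 below 0.05 m/s); the robot touches nothing.
It fails at once if the piston is moved by more than 25 mm or toppled (distance of piston from where it was at the start of the episode above 0.025 m or angle between piston's own z axis and vertical above 0.4 rad).
It fails at once if the valve is moved by more than 25 mm or toppled (distance of valve from where it was at the start of the episode above 0.025 m or angle between valve's own z axis and vertical above 0.4 rad).
It fails at once if the tappet is moved by more than 25 mm or toppled (distance of tappet from where it was at the start of the episode above 0.025 m or angle between tappet's own z axis and vertical above 0.4 rad).
It also fails if it takes over 67 s, if anything falls off the work surface, if the arm or the gripper's body presses on something with over 40 N, if the wrist force passes 120 N, or if a joint passes its speed limit or range.

## Robot

A 6-joint arm with a two-finger parallel gripper is mounted at the origin on the work surface; the furniture and walls round the work are solid. World frame = base frame: x ahead of the robot, y to its left, z up, the work surface at z = 0. Lengths are in m, angles in rad, forces in N, time in s.
With the tool pointing down it reaches from about 0.375 to 0.975 m from the base axis. Payload 3.8 kg.
Tool frame: the origin (TCP) lies on the centre line of the jaws, within the pads' length; the fingertips stand 17 mm ahead of it and the grasp point (between the pads) lies 2 mm behind it (bot.tip_extent is the distance from the TCP to the fingertips, in m); z points along the fingers, y is the line along which they close (so a half turn about z gives the same grasp; the last joint's range is limited). The gripper opens to 85 mm and grips with 20 to 120 N. Pads are 22 mm wide; open, the fingers measure 114 mm over their backs; the gripper's body (76 mm by 85 mm) begins 54 mm behind the grasp point. The pads swing forward as they close: fully open they stand 13 mm farther back than shut.
Start: joints at [-1.292, 0.264, 1.604, -0, 1.274, -0.037], TCP at [0.21, -0.642, 0.248] pointing down, gripper open.
Joint ranges: [-2.63, 2.63], [-0.94, 2.18], [0.31, 2.57], [-1.31, 4.45], [0, 2.66], [-2.55, 2.55]. Speed limits (rad/s): [2.57, 2.57, 3.14, 3.14, 3.14, 3.14].

## Interface

Orientations are given as a rotation vector (axis times angle).
In Python, from workcell import readout, read_camera, finish_job, bot gives the robot as it stands.
- The arm moves only by the tool jog_arm, never from a script. Its argument "deltas" is one flat list of numbers, 7 for each row, row after row: the shift along the tool's x, y, z in m, then the turn, a rotation vector about the tool's x, y, z in degrees, then the gripper command: -1 is shut, 1 is fully open, values between are in proportion. A call has 1 to 8 rows; each row is the pose to reach, as a shift and turn from the pose commanded when the call began, along the tool's axes at that moment; what a row does not reach only later rows make up. A row lasts 1/10 s, in which the tool goes at most 50 mm and 8.59 degrees, less where a joint would pass 70% of its speed; a pose out of reach is approached as far as the arm can. A call with a gripper value outside its range is refused whole. The fingers move at their own pace and stop on an object; "squeeze" is the grip in N (left out, the last holds). Time passes only in rows, so rows that repeat a pose let the fingers close. It gives the time, the measured TCP pose, the force, the opening and the grip force at its end, in the units of the state.
- readout.read_state(): the state, without advancing time (a new reading comes with each control period).
- read_camera(name): name is "side" or "top"; returns a dict with "color" (480x640x3 uint8, blue, green, red), "fx", "fy", "cx", "cy" (pixels), "dist" ([k1, k2, p1, p2, k3] as OpenCV has them; the pictures are not rectified), "origin" and "attitude" of the camera in the world. Camera axes: x right, y down, z forward; pixel columns grow to the right and rows downward; lengths in m; the calibration is good to about 2 mm. A picture is of the moment at which its call begins. There is no depth.
- finish_job(): hands the job in; it is judged then, once.
The state is a dict: "time": time; "q": joint angles; "joint_vel": joint speeds; "joint_torque": joint torques, N m; "tool_pos": TCP position; "tcp_rot": TCP orientation; "wrist_force": force on the tool from outside, world axes, zero at the start; "torque": the same for the moment, N m; "width": opening from 0.0 (shut) to 1.0 (fully open); "grip_force": force on a finger pad.
Only numpy, scipy, OpenCV 4.12 (cv2) and the standard library are available. Lean on these libraries where they do the work, as an engineer would, in place of code of your own. Each camera call takes 0.05 s, during which the arm holds its last target. There are 200 camera calls.

## Working session

There is one attempt and no reset: what is moved stays moved. The work goes in short steps, Python scripts to look and compute and a tool call to move; the robot and the scene stay as the last step left them, time stands still between calls to the robot, and variables do not carry over. Pictures are saved under pics/ and viewed, at most 10 in all, crops included, and the job is handed in when it is done.

Besides the shell and the picture viewer there is one more tool, called after "Emit:" by a JSON object that holds its "name" and its "arguments". jog_arm: Moves the arm, as the interface text tells. Its arguments: {"type":"object","properties":{"deltas":{"type":"array"},"squeeze":{"type":"number"}},"required":["deltas"]}

```bash
mkdir -p pics; cat > h.py <<'E'
import numpy as np, cv2
from scipy.spatial.transform import Rotation as R
from workcell import readout, read_camera, finish_job, bot
def att(c):
    a=np.array(c["attitude"],float)
    return a if a.shape==(3,3) else (R.from_rotvec(a).as_matrix() if a.size==3 else R.from_quat(a).as_matrix())
def K(c): return np.array([[c["fx"],0,c["cx"]],[0,c["fy"],c["cy"]],[0,0,1.]])
def ray(c,u,v):
    p=cv2.undistortPoints(np.array([[[u,v]]],float),K(c),np.array(c["dist"],float))[0,0]
    return np.array(c["origin"],float),att(c)@np.array([p[0],p[1],1])
def onz(c,u,v,z):
    o,d=ray(c,u,v); return o+d*(z-o[2])/d[2]
def proj(c,P):
    A=att(c); return cv2.projectPoints((np.atleast_2d(P)-np.array(c["origin"]))@A,np.zeros(3),np.zeros(3),K(c),np.array(c["dist"],float))[0][:,0]
E
python3 - <<'E'
from h import *
import pickle
for n in("top","side"):
    c=read_camera(n); cv2.imwrite(f"pics/{n}0.png",c["color"]); pickle.dump(c,open(n+"0.pkl","wb"))
    print(n,c["origin"],c["attitude"],c["fx"],c["dist"])
print(readout.read_state(),bot.tip_extent)
E
```

```text
top [0.21210713 0.08691677 1.26601852] [-2.163905    2.11459496 -0.16814999] 483.26534995001225 [-0.12809453  0.          0.          0.          0.        ]
side [0.77006548 0.56083428 0.70562937] [-0.79420543 -2.5934061   1.06613219] 450.1549335943384 [0.01487693 0.         0.         0.         0.        ]
{'time': 0.1, 'q': array([-1.29189296e+00,  2.64708470e-01,  1.60521228e+00,  1.82377940e-05,
        1.27369607e+00, -3.68951037e-02]), 'joint_vel': array([ 3.41126575e-04, -1.38795483e-03, -2.62516559e-03, -7.53114419e-04,
        9.68635952e-06,  4.10522896e-04]), 'joint_torque': array([ 3.85872727e-04, -5.16707540e+01, -3.68589056e+01,  5.21863939e-06,
        6.22269479e-03, -5.82118673e-05]), 'tool_pos': array([ 0.20947716, -0.64103072,  0.24707941]), 'tcp_rot': array([-3.10052544e+00, -4.93671763e-01,  3.56390417e-04]), 'wrist_force': array([ 0.06597034, -0.47821327,  0.03609592]), 'torque': array([-0.03690896, -0.0466628 ,  0.0051597 ]), 'grip_force': 0.0, 'width': 1.0004473008232895} 0.017
```

View pics/top0.png

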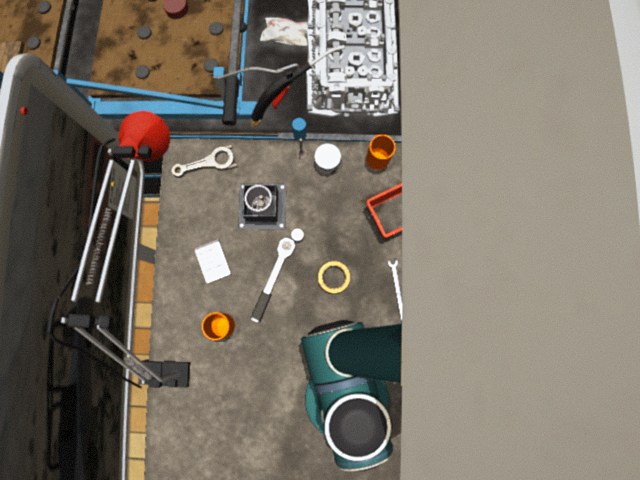

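View pics/side0.png

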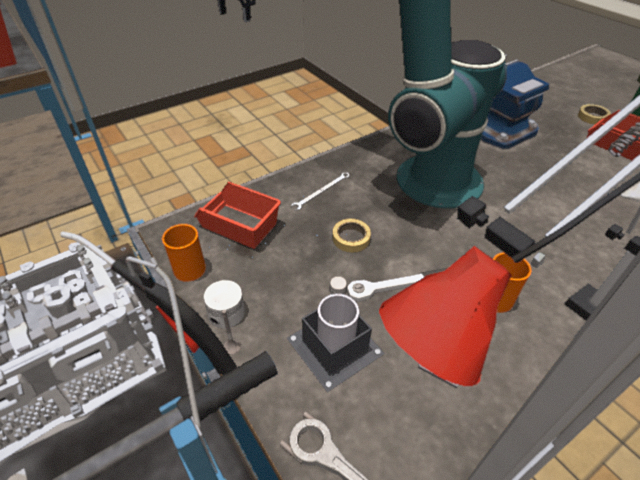

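Top view: holder at (262,204) with the bright cup's mouth at (259,197), piston (327,156), tappet (297,235), ratchet lying near (275,280), orange decoy cups at (381,150) and (216,326); the bin is cut off at column 402. Side view: cup mouth (338,312), bin (240,213), piston (223,298), something thin standing near (230,330).

```bash
python3 - <<'E'
from h import *
import pickle
t=pickle.load(open("top0.pkl","rb"));s=pickle.load(open("side0.pkl","rb"))
print("axes",att(t).round(2).tolist())
P=lambda c,u,v,z:onz(c,u,v,z).round(3).tolist()
print("cup top/side",P(t,259,197,.107),P(s,338,312,.107))
print("holder corners side foot",[P(s,*x,.004) for x in((294,340),(328,384),(378,351))],"top",[P(t,*x,.004) for x in((242,186),(283,185),(284,225),(241,227))])
print("piston",P(t,327,156,.058),P(s,223,297,.058),"tappet",P(t,297,235,.026),P(s,338,284,.026))
# bin mask
for n,c in(("t",t),("s",s)):
    h=cv2.cvtColor(c["color"],cv2.COLOR_BGR2HSV)
    m=(((h[...,0]<6)|(h[...,0]>172))&(h[...,1]>130)&(h[...,2]>60)).astype(np.uint8)
    for q in cv2.findContours(m,0,2)[0]:
        if cv2.contourArea(q)>400:
            print(n,cv2.boundingRect(q),cv2.contourArea(q),cv2.approxPolyDP(q,4,True)[:,0].tolist() if n=="s" else "")
a=cv2.resize(t["color"][110:260,160:410],None,fx=1.6*2,fy=3.2,interpolation=2)
b=cv2.resize(s["color"][170:400,130:410],None,fx=2.6,fy=2.6,interpolation=2)
cv2.imwrite("pics/a.png",a);cv2.imwrite("pics/b.png",b)
E
```

```text
axes [[0.02, -0.99, 0.16], [-1.0, -0.02, 0.0], [0.0, -0.16, -0.99]]
cup top/side [0.497, 0.231, 0.107] [0.496, 0.236, 0.107]
holder corners side foot [[0.55, 0.185, 0.004], [0.548, 0.286, 0.004], [0.44, 0.286, 0.004]] top [[0.552, 0.291, 0.004], [0.557, 0.18, 0.004], [0.447, 0.173, 0.004], [0.439, 0.288, 0.004]]
piston [0.623, 0.064, 0.058] [0.624, 0.069, 0.058] tappet [0.417, 0.137, 0.026] [0.42, 0.14, 0.026]
t (118, 111, 52, 50) 1675.0 
s (379, 246, 132, 140) 10709.0 [[474, 246], [444, 271], [426, 275], [379, 309], [386, 329], [405, 351], [439, 377], [463, 385], [479, 381], [496, 305], [510, 276]]
s (195, 182, 86, 67) 3362.5 [[228, 182], [195, 216], [203, 227], [254, 248], [275, 224], [280, 201]]
s (595, 114, 45, 36) 453.5 [[639, 117], [630, 114], [595, 144], [608, 148]]
s (0, 13, 16, 54) 420.0 [[0, 13], [4, 66], [15, 60]]
```

View pics/a.png

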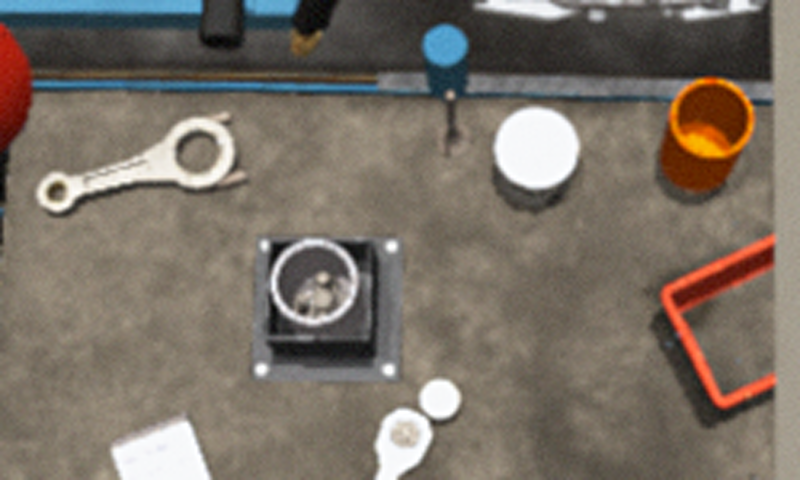

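View pics/b.png

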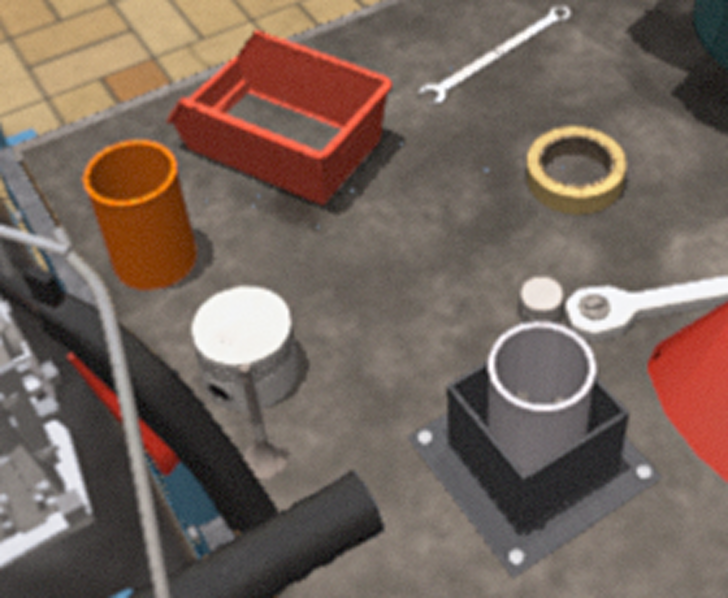

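The crops show the cup's mouth centre at top (258,198), with bolts inside; the valve's head is at top (301.5,154) / side (232,347). The bin's rim corners in the side view are (254,230), (279,201), (230,183.5), (198.5,213), and in the top view (368,202), (385.5,235).

```bash
python3 - <<'E'
from h import *
import pickle
t=pickle.load(open("top0.pkl","rb"));s=pickle.load(open("side0.pkl","rb"))
P=lambda c,u,v,z:onz(c,u,v,z).round(3).tolist()
print("valve",P(t,301.5,153.5,.003),P(s,232,347,.003))
b=np.array([P(s,*x,.071) for x in((254.2,229),(279.2,201),(230,183.5),(198.5,213))]);print("bin",b, b.mean(0)); print(P(t,368,202,.071),P(t,385.5,235,.071))
print("decoy cup",P(s,182,235,.1),P(t,382,146,.1),"brass",P(t,334,277,.02),"ratchet head",P(t,286,246,.02),"wrench",P(t,393,263,0))
for n,c,z,(u,v) in(("t",t,.107,(258,198)),("s",s,.107,(338,312))):
    g=cv2.cvtColor(c["color"],cv2.COLOR_BGR2GRAY)[v-40:v+40,u-40:u+40]
    m=((g>190)*255).astype(np.uint8)
    q=max(cv2.findContours(m,0,2)[0],key=cv2.contourArea); e=cv2.fitEllipse(q); print(n,e, P(c,e[0][0]+u-40,e[0][1]+v-40,z))
print(R.from_rotvec(readout.read_state()["tcp_rot"]).as_matrix().round(3).tolist())
E
```

```text
valve [0.647, 0.133, 0.003] [0.648, 0.135, 0.003]
bin [[ 0.499 -0.04   0.071]
 [ 0.413 -0.086  0.071]
 [ 0.473 -0.199  0.071]
 [ 0.572 -0.147  0.071]] [ 0.48925 -0.118    0.071  ]
[0.499, -0.042, 0.071] [0.415, -0.087, 0.071]
decoy cup [0.633, -0.075, 0.1] [0.639, -0.075, 0.1] brass [0.311, 0.039, 0.02] ratchet head [0.388, 0.165, 0.02] wrench [0.352, -0.117, 0.0]
t ((7.168240547180176, 4.614354610443115), (7.071389675140381, 14.877375602722168), 60.81986999511719) [0.584, 0.32, 0.107]
s ((39.981971740722656, 38.459102630615234), (33.07627868652344, 40.15891647338867), 96.11064147949219) [0.494, 0.234, 0.107]
[[0.951, 0.311, -0.001], [0.311, -0.951, 0.002], [0.0, -0.002, -1.0]]
```

```bash
cat >> h.py <<'E'
def down(az,pitch=90,roll=0):
    # tool z points along azimuth az, pitched 'pitch' deg below horizontal; roll about tool z; roll 0 & pitch 90 -> tool y radial
    a,p=np.radians(az),np.radians(pitch)
    x=np.array([-np.sin(a),np.cos(a),0]); z=np.array([np.cos(a)*np.cos(p),np.sin(a)*np.cos(p),-np.sin(p)])
    return R.from_matrix(np.c_[x,np.cross(z,x),z])*R.from_euler('z',roll,degrees=True)
def delta(p0,R0,p1,R1):
    return np.r_[(R0.inv().apply(np.array(p1)-p0)*1000).round(1),np.degrees((R0.inv()*R1).as_rotvec()).round(2)].tolist()
def chain(*targets,start=None):
    s=readout.read_state()
    with open("fk.txt","a") as f: f.write(repr([s["q"].tolist(),s["tool_pos"].tolist(),s["tcp_rot"].tolist()])+"\n")
    p,r=(s["tool_pos"],R.from_rotvec(s["tcp_rot"])) if start is None else start
    print("t",s["time"],s["q"].round(2),p.round(3),"w",round(s["width"],3),"g",round(s["grip_force"],1),s["wrist_force"].round(1))
    for P,Q in targets:
        print("mm,deg",delta(p,r,P,Q)); p,r=np.array(P),Q
E
python3 - <<'E'
from h import *
chain(([.42,-.38,.27],down(-40)),([.51,-.05,.27],down(-6)),([.496,.233,.2],down(25)),([.496,.233,.098],down(25)))
E
```

```text
t 0.1 [-1.29  0.26  1.61  0.    1.27 -0.04] [ 0.209 -0.641  0.247] w 1.0 g 0.0 [ 0.1 -0.5  0. ]
mm,deg [281.2, -182.8, -22.5, -0.11, -0.04, -31.91]
mm,deg [310.6, -143.2, -0.0, -0.0, 0.0, -34.0]
mm,deg [280.0, -43.5, 70.0, 0.0, 0.0, -31.0]
mm,deg [-0.0, -0.0, 102.0, 0.0, 0.0, 0.0]
```

Emit:
{"name": "jog_arm", "arguments": {"deltas": [0.281,-0.183,-0.022,0,0,-32,1,0.281,-0.183,-0.022,0,0,-32,1,0.281,-0.183,-0.022,0,0,-32,1,0.281,-0.183,-0.022,0,0,-32,1,0.281,-0.183,-0.022,0,0,-32,1,0.281,-0.183,-0.022,0,0,-32,1,0.281,-0.183,-0.022,0,0,-32,1,0.281,-0.183,-0.022,0,0,-32,1]}}

```text
time: 0.9
tool_pos: [0.4223, -0.3768, 0.2704]
tcp_rot: [-2.842, -1.337, -0.003]
wrist_force: [-0.7, -0.7, -0.3]
width: 0.999
grip_force: 0.0
```

Emit:
{"name": "jog_arm", "arguments": {"deltas": [0.31,-0.143,0,0,0,-34,1,0.31,-0.143,0,0,0,-34,1,0.31,-0.143,0,0,0,-34,1,0.31,-0.143,0,0,0,-34,1,0.31,-0.143,0,0,0,-34,1,0.31,-0.143,0,0,0,-34,1,0.31,-0.143,0,0,0,-34,1,0.31,-0.143,0,0,0,-34,1]}}

```text
time: 1.7
tool_pos: [0.5096, -0.0472, 0.2699]
tcp_rot: [-2.327, -2.109, -0.001]
wrist_force: [-0.4, -0.8, -0.5]
width: 1.006
grip_force: 0.0
```

Emit:
{"name": "jog_arm", "arguments": {"deltas": [0.28,-0.043,0.07,0,0,-31,1,0.28,-0.043,0.07,0,0,-31,1,0.28,-0.043,0.07,0,0,-31,1,0.28,-0.043,0.07,0,0,-31,1,0.28,-0.043,0.07,0,0,-31,1,0.28,-0.043,0.07,0,0,-31,1,0.28,-0.043,0.07,0,0,-31,1,0.28,-0.043,0.07,0,0,-31,1]}}

```text
time: 2.5
tool_pos: [0.495, 0.2313, 0.1994]
tcp_rot: [-1.684, -2.652, 0.004]
wrist_force: [0.1, -0.3, 0.5]
width: 1.001
grip_force: 0.0
```

```bash
python3 - <<'E'
from h import *
chain(([.496,.233,.2],down(25)),([.496,.233,.098],down(25)))
a=read_camera("side")["color"][170:420,180:520]; cv2.imwrite("pics/c.png",cv2.resize(a,None,fx=2,fy=2))
E
```

```text
t 2.5 [ 0.39  0.06  1.93 -0.    1.15 -0.05] [0.495 0.231 0.199] w 1.001 g 0.0 [ 0.1 -0.3  0.5]
mm,deg [1.1, 1.6, -0.6, -0.12, 0.05, 0.17]
mm,deg [-0.0, -0.0, 102.0, 0.0, 0.0, 0.0]
```

View pics/c.png

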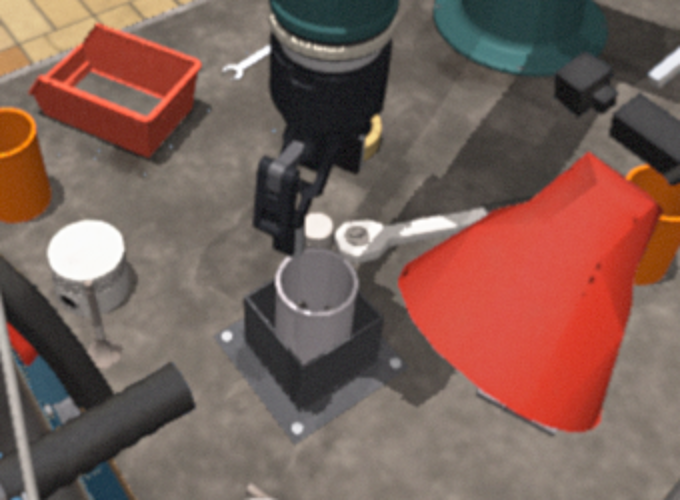

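The open gripper hangs above the cup (mouth at crop (316,282)), with nothing in the way, so I go down to the rim and close gently.

Emit:
{"name": "jog_arm", "arguments": {"deltas": [0.001,0.0015,0.03,0,0,0,1,0.001,0.0015,0.06,0,0,0,1,0.001,0.0015,0.085,0,0,0,1,0.001,0.0015,0.1,0,0,0,1,0.001,0.0015,0.1,0,0,0,1], "squeeze": 40}}

```text
time: 3.05
tool_pos: [0.4948, 0.2313, 0.0982]
tcp_rot: [-1.687, -2.647, 0.006]
wrist_force: [-0.7, -0.5, 0.1]
width: 1.004
grip_force: 0.0
```

Emit:
{"name": "jog_arm", "arguments": {"deltas": [0,0,0,0,0,0,0.4,0,0,0,0,0,0,0.2,0,0,0,0,0,0,0,0,0,0,0,0,0,-0.5,0,0,0,0,0,0,-0.5,0,0,0,0,0,0,-0.5,0,0,0,0,0,0,-0.5], "squeeze": 40}}

```text
time: 3.75
tool_pos: [0.4971, 0.2339, 0.1024]
tcp_rot: [1.684, 2.65, 0.003]
wrist_force: [-2.5, -2.0, 6.5]
width: 0.754
grip_force: 44.5
```

Emit:
{"name": "jog_arm", "arguments": {"deltas": [0,0,-0.005,0,0,0,-0.5,0,0,-0.015,0,0,0,-0.5,0,0,-0.03,0,0,0,-0.5,0,0,-0.05,0,0,0,-0.5,0,0,-0.075,0,0,0,-0.5,0,0,-0.1,0,0,0,-0.5,0,0,-0.115,0,0,0,-0.5,0,0,-0.115,0,0,0,-0.5], "squeeze": 60}}

```text
time: 4.55
tool_pos: [0.498, 0.2345, 0.219]
tcp_rot: [1.684, 2.648, 0.009]
wrist_force: [1.5, -0.4, -3.5]
width: 0.74
grip_force: 66.7
```

```bash
python3 - <<'E'
from h import *
import pickle
chain(([.45,.03,.21],down(5)))
c=read_camera("side");pickle.dump(c,open("side1.pkl","wb")); a=c["color"][150:400,180:520]; cv2.imwrite("pics/d.png",cv2.resize(a,None,fx=2,fy=2))
E
```

```text
t 4.55 [ 0.39  0.05  1.91  0.    1.18 -0.04] [0.498 0.235 0.219] w 0.74 g 66.7 [ 1.5 -0.4 -3.5]
mm,deg [-164.8, -130.3, 8.1, 0.38, -0.05, 20.1]
```

View pics/d.png

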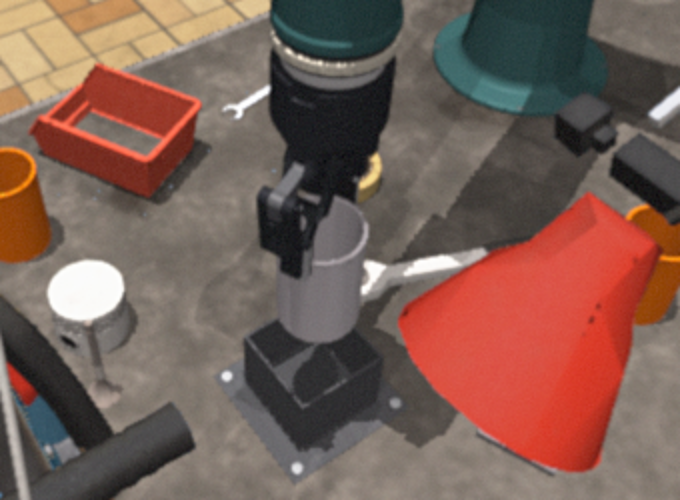

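The cup hangs upright in the fingers, clear of the holder. I'll carry it to (0.51, 0.05), which is free bench.

```bash
python3 - <<'E'
from h import *
chain(([.51,.05,.219],down(5.6)),([.51,.05,.103],down(5.6)))
E
```

```text
t 4.6 [ 0.39  0.05  1.91  0.    1.18 -0.04] [0.497 0.234 0.217] w 0.74 g 66.7 [-0.1  0.7 -4.8]
mm,deg [-172.2, -66.2, -2.4, 0.19, -0.03, 19.49]
mm,deg [0.0, -0.0, 116.0, 0.0, 0.0, 0.0]
```

Emit:
{"name": "jog_arm", "arguments": {"deltas": [-0.01,-0.004,0,0,0,1,-0.5,-0.035,-0.014,0,0,0,4,-0.5,-0.07,-0.027,0,0,0,8,-0.5,-0.105,-0.04,0,0,0,12,-0.5,-0.137,-0.053,0,0,0,15.5,-0.5,-0.162,-0.062,0,0,0,18.5,-0.5,-0.172,-0.066,0,0,0,19.5,-0.5,-0.172,-0.066,0,0,0,19.5,-0.5]}}

```text
time: 5.4
tool_pos: [0.5082, 0.0482, 0.2137]
tcp_rot: [-2.112, -2.323, 0.003]
wrist_force: [0.3, 0.3, -3.5]
width: 0.748
grip_force: 66.7
```

Emit:
{"name": "jog_arm", "arguments": {"deltas": [0,0,0.02,0,0,0,-0.5,0,0,0.045,0,0,0,-0.5,0,0,0.07,0,0,0,-0.5,0,0,0.09,0,0,0,-0.5,0,0,0.105,0,0,0,-0.5,0,0,0.11,0,0,0,-0.5,0,0,0.11,0,0,0,-0.5]}}

```text
time: 6.1
tool_pos: [0.5081, 0.0507, 0.104]
tcp_rot: [-2.107, -2.327, 0.003]
wrist_force: [-0.1, 0.0, -3.8]
width: 0.74
grip_force: 67.0
```

```bash
python3 - <<'E'
from h import *
import pickle
chain()
c=read_camera("side");t=read_camera("top")
a=np.vstack([cv2.resize(c["color"][170:320,180:400],None,fx=2.5,fy=2.5)]); cv2.imwrite("pics/e.png",a)
E
```

```text
t 6.1 [ 0.05  0.09  2.09  0.    0.96 -0.05] [0.508 0.051 0.104] w 0.74 g 67.0 [-0.1  0.  -3.8]
```

Emit:
{"name": "jog_arm", "arguments": {"deltas": [0,0,0.002,0,0,0,-0.5,0,0,0.004,0,0,0,-0.5,0,0,0.005,0,0,0,-0.5,0,0,0.005,0,0,0,-0.5]}}

```text
time: 6.6
tool_pos: [0.5092, 0.0498, 0.1003]
tcp_rot: [2.11, 2.327, 0.0]
wrist_force: [-0.6, 0.2, -3.8]
width: 0.742
grip_force: 67.1
```

Emit:
{"name": "jog_arm", "arguments": {"deltas": [0,0,0.001,0,0,0,-0.5,0,0,0.002,0,0,0,-0.5,0,0,0.002,0,0,0,-0.5]}}

```text
time: 6.9
tool_pos: [0.5091, 0.0498, 0.0981]
tcp_rot: [-2.11, -2.327, 0.0]
wrist_force: [0.2, -0.4, -3.2]
width: 0.739
grip_force: 67.1
```

Emit:
{"name": "jog_arm", "arguments": {"deltas": [0,0,0.001,0,0,0,-0.5,0,0,0.0015,0,0,0,-0.5,0,0,0.0015,0,0,0,-0.5]}}

```text
time: 7.2
tool_pos: [0.5091, 0.0499, 0.0967]
tcp_rot: [-2.11, -2.327, 0.0]
wrist_force: [1.0, 0.0, -3.9]
width: 0.742
grip_force: 67.1
```

Emit:
{"name": "jog_arm", "arguments": {"deltas": [0,0,0.001,0,0,0,-0.5,0,0,0.0015,0,0,0,-0.5,0,0,0.0015,0,0,0,-0.5]}}

```text
time: 7.5
tool_pos: [0.5094, 0.0498, 0.0957]
tcp_rot: [2.11, 2.327, 0.0]
wrist_force: [-1.0, -0.9, 0.6]
width: 0.737
grip_force: 67.4
```

Emit:
{"name": "jog_arm", "arguments": {"deltas": [0,0,0.001,0,0,0,-0.5,0,0,0.0015,0,0,0,-0.5,0,0,0.0015,0,0,0,-0.5]}}

```text
time: 7.8
tool_pos: [0.5096, 0.0499, 0.0957]
tcp_rot: [2.11, 2.327, 0.0]
wrist_force: [-6.1, -0.8, 10.3]
width: 0.741
grip_force: 68.5
```

Contact came at 0.0957, as expected. I back off slightly, release, rise, then tilt the tool in the air to identify the arm's geometry.

Emit:
{"name": "jog_arm", "arguments": {"deltas": [0,0,-0.001,0,0,0,-0.5,0,0,-0.0015,0,0,0,0.6,0,0,-0.0015,0,0,0,1,0,0,-0.0015,0,0,0,1,0,0,-0.0015,0,0,0,1,0,0,-0.0015,0,0,0,1,0,0,-0.0015,0,0,0,1]}}

```text
time: 8.5
tool_pos: [0.5093, 0.0499, 0.0952]
tcp_rot: [2.11, 2.327, 0.0]
wrist_force: [-0.0, 0.1, -0.7]
width: 1.005
grip_force: 0.0
```

Emit:
{"name": "jog_arm", "arguments": {"deltas": [0,0,-0.02,0,0,0,1,0,0,-0.05,0,0,0,1,0,0,-0.09,0,0,0,1,0,0,-0.13,0,0,0,1,0,0,-0.17,0,0,0,1,0,0,-0.17,0,0,0,1]}}

```text
time: 9.1
tool_pos: [0.5132, 0.0501, 0.2727]
tcp_rot: [2.104, 2.321, 0.014]
wrist_force: [0.6, -0.0, 0.6]
width: 1.003
grip_force: 0.0
```

```bash
python3 - <<'E'
from h import *
chain(([.45,.045,.27],down(5.6,70)))
E
```

```text
t 9.1 [ 0.05 -0.06  1.92  0.    1.28 -0.05] [0.513 0.05  0.273] w 1.003 g 0.0 [ 0.6 -0.   0.6]
mm,deg [1.1, -63.4, 1.9, -19.27, 0.04, 0.0]
```

Emit:
{"name": "jog_arm", "arguments": {"deltas": [0,-0.02,0,-6,0,0,1,0,-0.04,0,-13,0,0,1,0,-0.063,0,-19,0,0,1,0,-0.063,0,-19,0,0,1,0,-0.063,0,-19,0,0,1]}}

```text
time: 9.6
tool_pos: [0.4452, 0.0436, 0.2647]
tcp_rot: [1.946, 2.146, 0.359]
wrist_force: [1.2, -0.0, 1.1]
width: 0.999
grip_force: 0.0
```

```bash
cat > kin.py <<'E'
from h import *
from scipy.optimize import least_squares
def fkp(k,q):
    a1,h,L2,e,L3,L6=k
    A=R.from_euler('z',q[0]); B=A*R.from_euler('y',q[1]); C=A*R.from_euler('y',q[1]+q[2]); T=C*R.from_euler('z',q[3])*R.from_euler('y',q[4])*R.from_euler('z',q[5]+np.pi/2)
    w=A.apply([a1,0,h])+B.apply([0,0,L2])+C.apply([e,0,L3])
    return w+T.apply([0,0,L6]),T,w
D=[eval(l) for l in open("fk.txt")]
fit=least_squares(lambda k:np.concatenate([fkp(k,q)[0]-p for q,p,_ in D]+[1e-3*(k-np.array([0,.35,.4,0,.4,.22]))]),[0,.35,.4,0,.4,.22])
k=fit.x
def ik(p,Rt,q0=(0,0.2,1.9,0.3,1,1)):
    lo=np.array([-2.63,-.94,.31,-1.31,0.0,-2.55]);hi=np.array([2.63,2.18,2.57,4.45,2.66,2.55])
    f=lambda q:np.r_[(fkp(k,q)[0]-p)*5,(Rt.inv()*fkp(k,q)[1]).as_rotvec()]
    best=min((least_squares(f,np.clip(s,lo+.01,hi-.01),bounds=(lo,hi)) for s in (q0,[0,.3,2,1.5,1.2,0],[0,.3,2,1.,1.2,-1],[0,0,2,0,.5,1.5],[0,0,2,0,.5,-1.5],[0,0,2.,3,.8,1.5],[0,0,2.,3,.8,-1.5])),key=lambda r:r.cost)
    return best.x.round(2),best.cost.round(5)
E
python3 - <<'E'
from kin import *
chain()
print("k",k.round(3),"res",np.abs(fit.fun).max().round(4))
for q,p,r in D: print(((fkp(k,q)[0]-p)*1000).round(1),np.degrees((R.from_rotvec(r).inv()*fkp(k,q)[1]).magnitude()).round(2))
for az in(5.6,20,40,-15):
  for pt in(20,30,40,50):
    for ro in(90,-90): print("grasp",az,pt,ro,*ik([.51,.05,.06],down(az,pt,ro)))
E
```

```text
t 9.6 [ 0.02 -0.42  2.24  0.03  0.99 -0.08] [0.445 0.044 0.265] w 0.999 g 0.0 [ 1.2 -0.   1.1]
k [ 0.002 -0.09   0.497  0.011  0.57  -0.037] res 0.025
[-24.   -6.7   0.4] 0.0
[ 10.9 -22.   -0.1] 0.0
[  8.8 -23.3  -0.2] 0.0
[  9.8 -22.9  -0.2] 0.0
[  0.8 -25.    0.2] 0.0
[  0.8 -24.9  -0.1] 0.0
grasp 5.6 20 90 [ 0.1   0.19  2.02  3.14  0.29 -1.57] 0.0
grasp 5.6 20 -90 [0.1  0.19 2.02 3.14 0.29 1.57] 0.0
grasp 5.6 30 90 [ 0.1   0.2   2.03  3.14  0.13 -1.57] 0.0
grasp 5.6 30 -90 [0.1  0.2  2.03 3.14 0.13 1.57] 0.0
grasp 5.6 40 90 [0.1  0.2  2.04 0.   0.03 1.57] 0.0
grasp 5.6 40 -90 [ 0.1   0.2   2.04  0.    0.03 -1.57] 0.0
grasp 5.6 50 90 [0.1  0.19 2.05 0.   0.2  1.57] 0.0
grasp 5.6 50 -90 [ 0.1   0.19  2.05  0.    0.2  -1.57] 0.0
grasp 20 20 90 [ 0.11  0.19  2.02  2.46  0.36 -1.01] 0.0
grasp 20 20 -90 [0.11 0.19 2.02 2.46 0.36 2.13] 0.0
grasp 20 30 90 [ 0.11  0.19  2.03  2.09  0.24 -0.65] 0.0
grasp 20 30 -90 [0.11 0.19 2.03 2.09 0.24 2.49] 0.0
grasp 20 40 90 [0.11 0.19 2.04 1.32 0.19 0.1 ] 0.0
grasp 20 40 -90 [ 0.11  0.19  2.04  0.84  0.17 -2.55] 0.00388
grasp 20 50 90 [0.11 0.19 2.05
[... 292 characters left out ...]
 0.00283
grasp 40 40 90 [ 0.13  0.19  2.05  1.32  0.44 -0.11] 0.0
grasp 40 40 -90 [0.13 0.21 2.05 1.75 0.4  2.55] 0.0186
grasp 40 50 90 [0.12 0.19 2.06 0.93 0.45 0.23] 0.0
grasp 40 50 -90 [ 0.13  0.18  2.06  0.61  0.43 -2.55] 0.01204
grasp -15 20 90 [ 0.08  0.19  2.02  4.02  0.42 -2.29] 0.0
grasp -15 20 -90 [0.08 0.19 2.02 4.02 0.42 0.85] 0.0
grasp -15 30 90 [ 0.08  0.19  2.03  4.31  0.31 -2.55] 0.0002
grasp -15 30 -90 [0.08 0.19 2.03 4.38 0.31 0.53] 0.0
grasp -15 40 90 [ 0.07  0.19  2.04 -0.78  0.23  2.55] 0.01038
grasp -15 40 -90 [ 0.08  0.19  2.04 -1.31  0.27 -0.04] 4e-05
grasp -15 50 90 [ 0.08  0.19  2.05 -0.74  0.31  2.55] 9e-05
grasp -15 50 -90 [ 0.08  0.19  2.05 -0.78  0.31 -0.55] 0.0
```

```bash
sed -i 's/a1,h,L2,e,L3,L6=k/a1,h,L2,e,L3,L6,d=k/; s/A.apply(\[a1,0,h\])/A.apply([a1,d,h])/; s/\[0,.35,.4,0,.4,.22\]/[0,.35,.4,0,.4,.22,0]/g' kin.py
python3 - <<'E'
from kin import *
print("k",k.round(3),"res",np.abs(fit.fun).max().round(4))
for q,p,r in D: print(((fkp(k,q)[0]-p)*1000).round(1))
for az in(5.6,20,40,60):
  for pt in(20,30,40,50):
    q,c=ik([.51,.05,.06],down(az,pt,90)); print("grasp",az,pt,q,c,fkp(k,q)[2].round(2))
B=np.array([.49,-.125,.17])
for az in(28,50,-10):
  for pt in(0,15):
    for ro in(90,0,-45,-90): print("pour",az,pt,ro,*ik(B,down(az,pt,ro)))
E
```

```text
k [0.    0.252 0.512 0.001 0.566 0.331 0.025] res 0.0002
[-0.  0. -0.]
[0. 0. 0.]
[ 0.  0. -0.]
[0. 0. 0.]
[-0.  0.  0.]
[ 0.  0. -0.]
[-0. -0. -0.]
grasp 5.6 20 [-0.02  0.88  2.57  3.02  1.83 -1.61] 0.083 [0.22 0.02 0.04]
grasp 5.6 30 [ 0.02 -0.01  2.57  2.89  0.25 -1.39] 0.04145 [0.3  0.03 0.29]
grasp 5.6 40 [ 0.02 -0.06  2.57  2.71  0.13 -1.2 ] 0.01102 [0.3  0.03 0.31]
grasp 5.6 50 [ 0.02 -0.09  2.57  2.07  0.06 -0.57] 2e-05 [0.3  0.03 0.31]
grasp 20 20 [-0.52  0.42  2.57  2.03  1.17 -1.37] 0.02695 [ 0.27 -0.12  0.16]
grasp 20 30 [-0.38  0.13  2.57  1.91  0.74 -0.97] 0.01927 [ 0.29 -0.09  0.25]
grasp 20 40 [-0.24 -0.01  2.57  1.8   0.47 -0.7 ] 0.00479 [ 0.3  -0.05  0.29]
grasp 20 50 [-0.15 -0.07  2.55  1.5   0.32 -0.33] 0.0 [ 0.31 -0.02  0.31]
grasp 40 20 [-0.58  0.38  2.55  1.78  1.17 -1.35] 0.0 [ 0.27 -0.15  0.17]
grasp 40 30 [-0.51  0.22  2.54  1.69  0.95 -1.13] 0.0 [ 0.29 -0.14  0.23]
grasp 40 40 [-0.42  0.1   2.51  1.52  0.76 -0.85] 0.0 [ 0.32 -0.11  0.27]
grasp 40 50 [-0.31  0.03  2.46  1.23  0.62 -0.47] 0.0 [ 0.35 -0.09  0.31]
grasp 60 20 [-0.61  0.47  2.34  1.37  1.27 -1.2
[... 958 characters left out ...]
97  0.33  2.25  1.21  1.49 -1.03] 0.0
pour 50 15 0 [-0.96  0.32  2.24  1.19  1.48 -2.55] 0.00075
pour 50 15 -45 [-1.    0.42  2.31  1.31  1.53  2.55] 0.03285
pour 50 15 -90 [-0.97  0.33  2.25  1.21  1.49  2.11] 0.0
pour -10 0 90 [-0.68  0.81  2.57  2.45  2.04 -1.75] 0.06712
pour -10 0 0 [-0.93  0.12  2.57  1.88  1.2  -2.55] 0.13233
pour -10 0 -45 [-0.68  0.81  2.57  2.45  2.04  2.18] 0.06712
pour -10 0 -90 [-0.68  0.81  2.57  2.45  2.04  1.39] 0.06712
pour -10 15 90 [-0.69 -0.21  2.57  1.74  0.63 -0.55] 0.08364
pour -10 15 0 [-0.69 -0.21  2.57  1.74  0.63 -2.12] 0.08364
pour -10 15 -45 [-0.54 -0.33  2.57  1.54  0.38 -2.55] 0.08822
pour -10 15 -90 [-0.71 -0.19  2.57  1.76  0.67  2.55] 0.08373
```

The kinematic fit is exact (residual 0.2 mm), so IK can be checked. Next: a regrasp pitched 40° with az 40 and roll −90, which lets joint 6 roll the mouth toward the bin's high +y wall.

```bash
cat >> kin.py <<'E'
from scipy.spatial.transform import Slerp
def track(q,p0,R0,p1,R1,n=10):
    S=Slerp([0,1],R.concatenate([R0,R1])); lo=np.array([-2.63,-.94,.31,-1.31,0.0,-2.55]);hi=np.array([2.63,2.18,2.57,4.45,2.66,2.55])
    worst=0;mj=0;zmin=9
    for i in range(1,n+1):
        s=i/n;p=np.array(p0)*(1-s)+np.array(p1)*s
        r=least_squares(lambda x:np.r_[(fkp(k,x)[0]-p)*5,(S(s).inv()*fkp(k,x)[1]).as_rotvec()],np.clip(q,lo+1e-3,hi-1e-3),bounds=(lo,hi))
        mj=max(mj,np.abs(r.x-q).max()); q=r.x; worst=max(worst,r.cost)
    print("  q",q.round(2),"err",round(worst,6),"maxstep",round(mj,2),"wrist",fkp(k,q)[2].round(3)); return q
def plan(*tg,q=None,p=None,r=None):
    s=readout.read_state(); q=s["q"] if q is None else q
    if p is None: p,r=s["tool_pos"],R.from_rotvec(s["tcp_rot"])
    for P,Q in tg:
        print(np.round(P,3),delta(p,r,P,Q)); q=track(q,p,r,P,Q); p,r=P,Q
    return q
E
cat > p1.py <<'E'
from kin import *
G=np.array([.51,.05,.07]); O=down(40,40,-90); tz=O.apply([0,0,1])
pre=G-.13*tz
T1=[(np.array([.42,-.02,.3]),down(25,60,-50)),(pre+[0,0,.09],O),(pre,O),(G+.005*tz,O)]
B=np.array([.49,-.125,.0])
E
python3 - <<'E'
from p1 import *
q=plan(*T1)
print("pour")
p,r=T1[-1]
plan((p+[0,0,.10],O),(B+[0,0,.2],down(28,20,-90)),(B+[0,0,.19],down(28,0,-90)),(B+[0,0,.19],down(28,0,-170)),(B+[0,0,.17],down(28,0,-260)),q=q,p=p,r=r)
E
```

```text
[ 0.42 -0.02  0.3 ] [-60.9, -18.0, -43.5, -14.01, 2.87, -67.45]
  q [-0.41 -0.56  2.31  0.44  1.08 -1.87] err 0.0 maxstep 0.19 wrist [ 0.27  -0.09   0.586]
[ 0.434 -0.014  0.244] [11.5, -10.1, 56.4, -16.43, -15.87, -51.04]
  q [-0.28 -0.62  2.46  0.47  0.79 -2.55] err 0.083288 maxstep 0.16 wrist [ 0.244 -0.044  0.515]
[ 0.434 -0.014  0.154] [68.9, 0.0, 57.9, 0.0, 0.0, 0.0]
  q [-0.2  -0.52  2.57  0.45  0.57 -2.55] err 0.103824 maxstep 0.02 wrist [ 0.247 -0.026  0.434]
[0.513 0.052 0.067] [0.0, 0.0, 135.0, 0.0, 0.0, 0.0]
  q [ 0.01 -0.12  2.48  0.52  0.25 -2.55] err 0.10177 maxstep 0.04 wrist [0.335 0.029 0.358]
pour
[0.513 0.052 0.167] [-76.6, 0.0, -64.3, 0.0, 0.0, 0.0]
  q [-0.06 -0.32  2.44  0.53  0.47 -2.55] err 0.093673 maxstep 0.02 wrist [0.323 0.005 0.442]
[ 0.49  -0.125  0.2  ] [59.2, -121.2, -122.2, 10.45, -19.93, 6.03]
  q [-0.37 -0.51  2.54  0.63  0.37 -2.55] err 0.220552 maxstep 0.03 wrist [ 0.249 -0.069  0.445]
[ 0.49  -0.125  0.19 ] [9.4, -0.0, 3.4, -0.0, -20.0, 0.0]
  q [-0.34 -0.53  2.57  0.76  0.28 -2.55] err 0.415767 maxstep 0.03 wrist [ 0.24  -0.058  0.435]
[ 0.49  -0.125  0.19 ] [0.0, 0.0, 0.0, 0.0, 0.0, -80.0]
  q [-0.21 -0.41  2.57 -0.64  0.   -2.55] err 0.441472 maxstep 0.14 wrist [ 0.265 -0.03   0.407]
[ 0.49  -0.125  0.17 ] [3.5, 19.7, -0.0, -0.0, -0.0, -90.0]
  q [-0.12 -0.42  2.57 -1.31  0.08 -2.55] err 0.833392 maxstep 0.16 wrist [ 0.265 -0.007  0.409]
```

```bash
cat > p1.py <<'E'
from kin import *
G=np.array([.51,.05,.07]); O=down(40,40,-90); tz=O.apply([0,0,1])
pre=G-.13*tz
U=np.array([.42,-.02,.3])
T1=[(U,down(25,60,60)),(U,down(35,50,130)),(U,down(40,40,200)),(pre,O),(G+.005*tz,O)]
B=np.array([.49,-.125,.0])
E
python3 - <<'E'
from p1 import *
q=plan(*T1)
print("pour")
p,r=T1[-1]
plan((p+[0,0,.10],O),(B+[0,0,.2],down(28,20,-90)),(B+[0,0,.19],down(28,0,-90)),(B+[0,0,.19],down(28,0,-170)),(B+[0,0,.17],down(28,0,-260)),q=q,p=p,r=r)
E
```

```text
[ 0.42 -0.02  0.3 ] [-60.9, -18.0, -43.5, -5.48, 12.66, 42.03]
  q [-0.41 -0.56  2.31  0.44  1.08  0.05] err 0.0 maxstep 0.04 wrist [ 0.27  -0.09   0.586]
[ 0.42 -0.02  0.3 ] [0.0, 0.0, 0.0, 6.91, 9.9, 61.55]
  q [-0.61 -0.55  2.36  0.72  1.17  0.81] err 0.0 maxstep 0.08 wrist [ 0.246 -0.142  0.553]
[ 0.42 -0.02  0.3 ] [0.0, 0.0, 0.0, 11.18, -0.88, 66.25]
  q [-0.77 -0.5   2.41  0.92  1.28  1.72] err 0.0 maxstep 0.09 wrist [ 0.226 -0.183  0.513]
[ 0.434 -0.014  0.154] [39.2, 95.3, 105.1, -0.0, -0.0, 70.0]
  q [-0.73 -0.22  2.55  1.11  1.03  2.55] err 0.000238 maxstep 0.1 wrist [ 0.237 -0.18   0.36 ]
[0.513 0.052 0.067] [0.0, 0.0, 135.0, 0.0, 0.0, 0.0]
  q [-0.41  0.08  2.51  1.51  0.76  2.32] err 8.3e-05 maxstep 0.05 wrist [ 0.319 -0.11   0.279]
pour
[0.513 0.052 0.167] [-76.6, 0.0, -64.3, 0.0, 0.0, 0.0]
  q [-0.44 -0.14  2.5   1.34  0.85  2.55] err 0.003113 maxstep 0.04 wrist [ 0.307 -0.118  0.357]
[ 0.49  -0.125  0.2  ] [59.2, -121.2, -122.2, 10.45, -19.93, 6.03]
  q [-0.97  0.01  2.48  1.44  1.23  2.27] err 0.00138 maxstep 0.06 wrist [ 0.216 -0.271  0.313]
[ 0.49  -0.125  0.19 ] [9.4, -0.0, 3.4, -0.0, -20.0, 0.0]
  q [-1.03  0.36  2.49  1.62  1.56  1.87] err 0.0 maxstep 0.04 wrist [ 0.198 -0.28   0.19 ]
[ 0.49  -0.125  0.19 ] [0.0, 0.0, 0.0, 0.0, 0.0, -80.0]
  q [-1.03  0.36  2.49  1.62  1.56  0.47] err 0.0 maxstep 0.14 wrist [ 0.198 -0.28   0.19 ]
[ 0.49  -0.125  0.17 ] [3.5, 19.7, -0.0, -0.0, -0.0, -90.0]
  q [-1.03  0.42  2.48  1.62  1.56 -1.15] err 0.0 maxstep 0.16 wrist [ 0.198 -0.28   0.17 ]
```

```bash
sed -i 's/down(40,40,-90); tz/down(47,35,-90); tz/; s/down(40,40,200)/down(45,38,200)/; s/G-.13/G-.12/' p1.py
python3 - <<'E'
from p1 import *
q=plan(*T1)
print("pour")
p,r=T1[-1]
plan((p+[0,0,.05],O),(p+[-.01,-.05,.12],down(40,25,-90)),(B+[0,0,.2],down(28,10,-90)),(B+[0,0,.19],down(28,0,-170)),(B+[0,0,.17],down(28,0,-260)),q=q,p=p,r=r)
E
```

```text
[ 0.42 -0.02  0.3 ] [-60.9, -18.0, -43.5, -5.48, 12.66, 42.03]
  q [-0.41 -0.56  2.31  0.44  1.08  0.05] err 0.0 maxstep 0.04 wrist [ 0.27  -0.09   0.586]
[ 0.42 -0.02  0.3 ] [0.0, 0.0, 0.0, 6.91, 9.9, 61.55]
  q [-0.61 -0.55  2.36  0.72  1.17  0.81] err 0.0 maxstep 0.08 wrist [ 0.246 -0.142  0.553]
[ 0.42 -0.02  0.3 ] [0.0, 0.0, 0.0, 14.12, -4.06, 62.68]
  q [-0.79 -0.43  2.39  0.94  1.34  1.61] err 0.0 maxstep 0.08 wrist [ 0.236 -0.204  0.504]
[ 0.443 -0.022  0.139] [56.8, 104.7, 111.0, 0.43, -3.59, 68.79]
  q [-0.78 -0.05  2.49  1.13  1.13  2.36] err 0.0 maxstep 0.08 wrist [ 0.258 -0.22   0.329]
[0.513 0.053 0.067] [0.0, 0.0, 125.0, 0.0, 0.0, 0.0]
  q [-0.49  0.18  2.47  1.47  0.92  2.19] err 0.0 maxstep 0.04 wrist [ 0.328 -0.145  0.257]
pour
[0.513 0.053 0.117] [-41.0, 0.0, -28.7, 0.0, 0.0, 0.0]
  q [-0.49  0.04  2.46  1.36  0.94  2.36] err 0.0 maxstep 0.02 wrist [ 0.328 -0.145  0.307]
[0.503 0.003 0.187] [-32.5, -26.8, -75.7, 6.07, -9.99, 3.5]
  q [-0.68 -0.06  2.51  1.42  1.12  2.34] err 0.0 maxstep 0.02 wrist [ 0.273 -0.19   0.327]
[ 0.49  -0.125  0.2  ] [27.2, -89.8, -88.9, 11.48, -14.95, 3.62]
  q [-1.01  0.15  2.5   1.55  1.38  2.07] err 0.0 maxstep 0.04 wrist [ 0.202 -0.278  0.257]
[ 0.49  -0.125  0.19 ] [9.8, -0.0, 1.7, 6.98, -8.32, -79.78]
  q [-1.03  0.36  2.49  1.62  1.56  0.47] err 0.0 maxstep 0.16 wrist [ 0.198 -0.28   0.19 ]
[ 0.49  -0.125  0.17 ] [3.5, 19.7, -0.0, -0.0, -0.0, -90.0]
  q [-1.03  0.42  2.48  1.62  1.56 -1.15] err 0.0 maxstep 0.16 wrist [ 0.198 -0.28   0.17 ]
```

Emit:
{"name": "jog_arm", "arguments": {"deltas": [-0.061,-0.018,-0.044,-5.5,12.7,42,1,-0.061,-0.018,-0.044,-5.5,12.7,42,1,-0.061,-0.018,-0.044,-5.5,12.7,42,1,-0.061,-0.018,-0.044,-5.5,12.7,42,1,-0.061,-0.018,-0.044,-5.5,12.7,42,1,-0.061,-0.018,-0.044,-5.5,12.7,42,1,-0.061,-0.018,-0.044,-5.5,12.7,42,1]}}

```text
time: 10.3
tool_pos: [0.4222, -0.0209, 0.3015]
tcp_rot: [2.671, 1.394, 0.805]
wrist_force: [0.8, 0.0, -0.6]
width: 0.996
grip_force: 0.0
```

Emit:
{"name": "jog_arm", "arguments": {"deltas": [0,0,0,7,10,61.5,1,0,0,0,7,10,61.5,1,0,0,0,7,10,61.5,1,0,0,0,7,10,61.5,1,0,0,0,7,10,61.5,1,0,0,0,7,10,61.5,1,0,0,0,7,10,61.5,1,0,0,0,7,10,61.5,1]}}

```text
time: 11.1
tool_pos: [0.4218, -0.0203, 0.301]
tcp_rot: [-2.61, 0.113, -0.754]
wrist_force: [-0.5, 0.1, -0.2]
width: 1.0
grip_force: 0.0
```

Emit:
{"name": "jog_arm", "arguments": {"deltas": [0,0,0,14,-4,62.7,1,0,0,0,14,-4,62.7,1,0,0,0,14,-4,62.7,1,0,0,0,14,-4,62.7,1,0,0,0,14,-4,62.7,1,0,0,0,14,-4,62.7,1,0,0,0,14,-4,62.7,1,0,0,0,14,-4,62.7,1]}}

```text
time: 11.9
tool_pos: [0.4218, -0.0204, 0.3009]
tcp_rot: [-1.893, 1.206, -0.234]
wrist_force: [-0.6, -0.3, 0.1]
width: 1.001
grip_force: 0.0
```

```bash
python3 - <<'E'
from p1 import *
chain(); plan(*T1[3:])
for n in("side","top"):
    c=read_camera(n); cv2.imwrite(f"pics/f{n}.png",c["color"])
    print(n,"expected mouth px",proj(c,[.5095,.05,.1]))
a=cv2.imread("pics/fside.png")[150:350,180:450];b=cv2.imread("pics/ftop.png")[130:330,230:430]
cv2.imwrite("pics/g.png",cv2.resize(np.hstack([a,b]),None,fx=1.7,fy=1.7))
E
```

```text
t 11.9 [-0.79 -0.42  2.38  0.94  1.34  1.61] [ 0.422 -0.02   0.301] w 1.001 g 0.0 [-0.6 -0.3  0.1]
[ 0.443 -0.022  0.139] [56.2, 106.4, 110.7, 0.53, -3.51, 68.71]
  q [-0.78 -0.05  2.49  1.13  1.13  2.36] err 0.0 maxstep 0.08 wrist [ 0.258 -0.22   0.329]
[0.513 0.053 0.067] [0.0, 0.0, 125.0, 0.0, 0.0, 0.0]
  q [-0.49  0.18  2.47  1.47  0.92  2.19] err 0.0 maxstep 0.04 wrist [ 0.328 -0.145  0.257]
side expected mouth px [[271.79108634 248.35883108]]
top expected mouth px [[332.13758771 194.23025607]]
```

View pics/g.png

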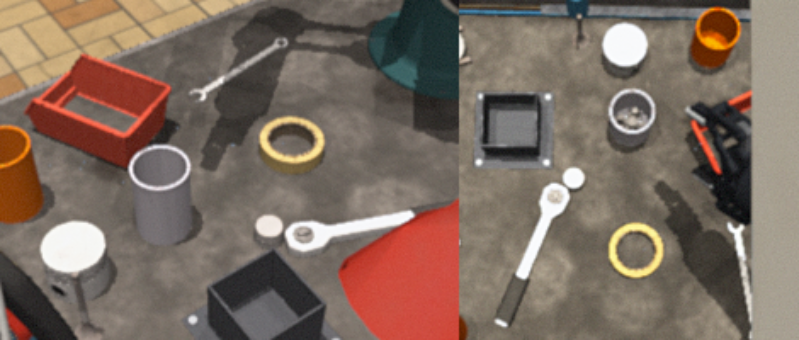

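The cup stands upright on the open bench, with its mouth at top px (332,195) and side px (274,248), both within about 2 px of the expected positions. Going in for the body grasp.

Emit:
{"name": "jog_arm", "arguments": {"deltas": [0.007,0.013,0.014,0,-0.5,8.6,1,0.056,0.106,0.111,0.5,-3.5,68.7,1,0.056,0.106,0.111,0.5,-3.5,68.7,1,0.056,0.106,0.111,0.5,-3.5,68.7,1,0.056,0.106,0.111,0.5,-3.5,68.7,1,0.056,0.106,0.111,0.5,-3.5,68.7,1,0.056,0.106,0.111,0.5,-3.5,68.7,1,0.056,0.106,0.111,0.5,-3.5,68.7,1]}}

```text
time: 12.8
tool_pos: [0.444, -0.0217, 0.139]
tcp_rot: [-0.887, 2.036, 0.46]
wrist_force: [-0.2, 0.1, 0.3]
width: 1.0
grip_force: 0.0
```

Emit:
{"name": "jog_arm", "arguments": {"deltas": [0,0,0,0,0,9,1,0,0,0,0,0,9,1]}}

```text
time: 13.0
tool_pos: [0.4439, -0.0217, 0.1392]
tcp_rot: [-0.735, 2.112, 0.542]
wrist_force: [-0.2, -0.6, 0.3]
width: 1.001
grip_force: 0.0
```

```bash
python3 - <<'E'
from p1 import *
chain(); plan(*T1[3:])
E
```

```text
t 13.0 [-0.78 -0.05  2.49  1.13  1.13  2.51] [ 0.444 -0.022  0.139] w 1.001 g 0.0 [-0.2 -0.6  0.3]
[ 0.443 -0.022  0.139] [0.8, 0.4, -0.4, -0.01, -0.06, -8.63]
  q [-0.78 -0.05  2.49  1.13  1.13  2.36] err 0.0 maxstep 0.02 wrist [ 0.258 -0.22   0.329]
[0.513 0.053 0.067] [0.0, 0.0, 125.0, 0.0, 0.0, 0.0]
  q [-0.49  0.18  2.47  1.47  0.92  2.19] err 0.0 maxstep 0.04 wrist [ 0.328 -0.145  0.257]
```

Emit:
{"name": "jog_arm", "arguments": {"deltas": [0.001,0,0,0,0,-8.6,1,0.001,0,0,0,0,-8.6,1]}}

```text
time: 13.2
tool_pos: [0.4431, -0.0219, 0.1384]
tcp_rot: [-0.888, 2.035, 0.458]
wrist_force: [-0.2, 0.5, 0.7]
width: 1.001
grip_force: 0.0
```

Emit:
{"name": "jog_arm", "arguments": {"deltas": [0,0,0.03,0,0,0,1,0,0,0.06,0,0,0,1,0,0,0.085,0,0,0,1,0,0,0.105,0,0,0,1,0,0,0.118,0,0,0,1,0,0,0.125,0,0,0,1,0,0,0.125,0,0,0,1]}}

```text
time: 13.9
tool_pos: [0.5127, 0.0537, 0.0663]
tcp_rot: [-0.882, 2.038, 0.463]
wrist_force: [-0.6, 0.1, 0.5]
width: 1.001
grip_force: 0.0
```

```bash
python3 - <<'E'
from p1 import *
chain(); plan(*T1[4:])
a=read_camera("side")["color"][170:320,180:400]
cv2.imwrite("pics/i.png",cv2.resize(a,None,fx=3,fy=3))
E
```

```text
t 13.9 [-0.48  0.18  2.47  1.47  0.92  2.19] [0.513 0.054 0.066] w 1.001 g 0.0 [-0.6  0.1  0.5]
[0.513 0.053 0.067] [-0.4, -0.5, -0.9, 0.03, -0.02, -0.2]
  q [-0.49  0.18  2.47  1.47  0.92  2.19] err 0.0 maxstep 0.0 wrist [ 0.328 -0.145  0.257]
```

View pics/i.png

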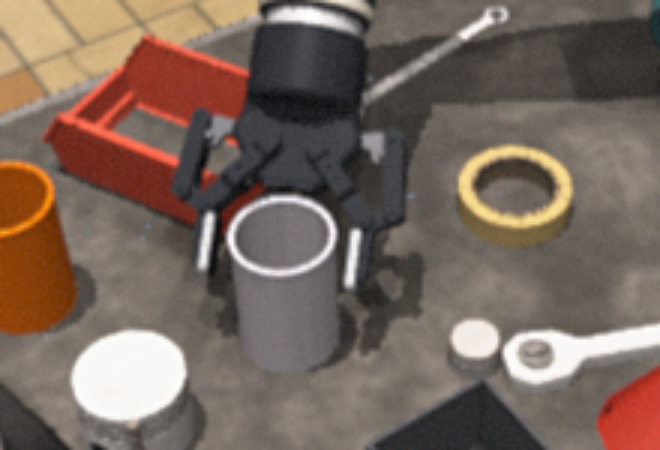

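The open fingers straddle the cup's body, pads either side at crop (205,240) and (355,255), and the body is just clear of the rim. Closing.

Emit:
{"name": "jog_arm", "arguments": {"deltas": [0,0,0,0,0,0,0.5,0,0,0,0,0,0,0.3,0,0,0,0,0,0,0,0,0,0,0,0,0,-0.5,0,0,0,0,0,0,-0.5,0,0,0,0,0,0,-0.5,0,0,0,0,0,0,-0.5], "squeeze": 80}}

```text
time: 14.65
tool_pos: [0.5125, 0.053, 0.0677]
tcp_rot: [-0.88, 2.036, 0.462]
wrist_force: [-3.5, 0.0, 6.4]
width: 0.749
grip_force: 85.4
```

Emit:
{"name": "jog_arm", "arguments": {"deltas": [-0.004,0,-0.003,0,0,0,-0.5,-0.012,0,-0.008,0,0,0,-0.5,-0.025,0,-0.017,0,0,0,-0.5,-0.037,0,-0.026,0,0,0,-0.5,-0.041,0,-0.029,0,0,0,-0.5,-0.041,0,-0.029,0,0,0,-0.5]}}

```text
time: 15.25
tool_pos: [0.5127, 0.0522, 0.1173]
tcp_rot: [-0.881, 2.038, 0.458]
wrist_force: [0.1, 0.6, -3.3]
width: 0.744
grip_force: 87.5
```

```bash
python3 - <<'E'
from p1 import *
chain()
p,r=T1[-1]; 
s=readout.read_state(); g=R.from_rotvec(s["tcp_rot"])
# cup axis in tool frame & mouth offset (cup stood upright at grasp with attitude O)
ax=O.inv().apply([0,0,1]); m=np.array([0,0,-.005])+ax*.03
np.set_printoptions(suppress=True)
mouth=B+[-.0,0,0]
for az,pt,ro in((28,0,-90),(28,0,-170),(28,0,-230),(28,0,-260)):
    Q=down(az,pt,ro); print(az,pt,ro,"tip",np.degrees(np.arccos(Q.apply(ax)[2])).round(0),"axis",Q.apply(ax).round(2),"mouth off",Q.apply(m).round(3),"bottom off",Q.apply(m-.1*ax).round(3))
E
```

```text
t 15.25 [-0.49  0.04  2.46  1.36  0.94  2.36] [0.513 0.052 0.117] w 0.744 g 87.5 [ 0.1  0.6 -3.3]
28 0 -90 tip 35.0 axis [-0.51 -0.27  0.82] mouth off [-0.02  -0.01   0.025] bottom off [ 0.031  0.017 -0.057]
28 0 -170 tip 82.0 axis [-0.89  0.44  0.14] mouth off [-0.031  0.011  0.004] bottom off [ 0.058 -0.033 -0.01 ]
28 0 -230 tip 129.0 axis [-0.75  0.2  -0.63] mouth off [-0.027  0.004 -0.019] bottom off [ 0.048 -0.016  0.044]
28 0 -260 tip 144.0 axis [-0.57 -0.14 -0.81] mouth off [-0.022 -0.007 -0.024] bottom off [0.036 0.008 0.056]
```

```bash
cat >> p1.py <<'E'
K=[(np.array([.505,.003,.187]),down(40,25,-90)),(np.array([.53,-.13,.2]),down(28,10,-90)),(np.array([.532,-.136,.175]),down(28,0,-155)),(np.array([.532,-.136,.155]),down(28,0,-220)),(np.array([.532,-.136,.15]),down(28,0,-262))]
E
python3 - <<'E'
from p1 import *
plan(*K)
E
```

```text
[0.505 0.003 0.187] [-33.5, -28.0, -73.7, 5.88, -10.03, 3.4]
  q [-0.68 -0.05  2.5   1.42  1.12  2.34] err 0.0 maxstep 0.02 wrist [ 0.275 -0.19   0.327]
[ 0.53 -0.13  0.2 ] [16.3, -118.0, -65.6, 11.48, -14.95, 3.62]
  q [-0.93  0.2   2.44  1.62  1.34  2.08] err 0.0 maxstep 0.03 wrist [ 0.242 -0.283  0.257]
[ 0.532 -0.136  0.175] [24.8, -6.2, 3.3, 5.67, -8.9, -64.83]
  q [-0.95  0.43  2.42  1.7   1.53  0.73] err 0.0 maxstep 0.14 wrist [ 0.24  -0.291  0.175]
[ 0.532 -0.136  0.155] [8.5, 18.1, -0.0, -0.0, 0.0, -65.0]
  q [-0.95  0.49  2.41  1.7   1.54 -0.45] err 0.0 maxstep 0.12 wrist [ 0.24  -0.291  0.155]
[ 0.532 -0.136  0.15 ] [-3.2, 3.8, 0.0, 0.0, -0.0, -42.0]
  q [-0.95  0.5   2.41  1.7   1.54 -1.2 ] err 0.0 maxstep 0.07 wrist [ 0.24  -0.291  0.15 ]
```

Emit:
{"name": "jog_arm", "arguments": {"deltas": [-0.006,-0.005,-0.012,1,-1.5,0.5,-0.5,-0.017,-0.014,-0.037,3,-5,1.7,-0.5,-0.028,-0.024,-0.062,5,-8.5,3,-0.5,-0.033,-0.028,-0.074,6,-10,3.4,-0.5,-0.033,-0.028,-0.074,6,-10,3.4,-0.5]}}

```text
time: 15.75
tool_pos: [0.5044, 0.0016, 0.1864]
tcp_rot: [-0.691, 1.914, 0.441]
wrist_force: [-0.2, -0.1, -3.1]
width: 0.747
grip_force: 88.3
```

Emit:
{"name": "jog_arm", "arguments": {"deltas": [0.002,-0.012,-0.007,1,-1.5,0.4,-0.5,0.006,-0.041,-0.023,4,-5,1.3,-0.5,0.011,-0.077,-0.043,7.5,-10,2.4,-0.5,0.015,-0.105,-0.058,10,-13.5,3.2,-0.5,0.016,-0.118,-0.066,11.5,-15,3.6,-0.5,0.016,-0.118,-0.066,11.5,-15,3.6,-0.5]}}

```text
time: 16.35
tool_pos: [0.5294, -0.1313, 0.1981]
tcp_rot: [-0.421, 1.709, 0.357]
wrist_force: [-1.4, 0.4, -3.9]
width: 0.742
grip_force: 88.4
```

Emit:
{"name": "jog_arm", "arguments": {"deltas": [0.025,-0.006,0.003,5.7,-8.9,-64.8,-0.5,0.025,-0.006,0.003,5.7,-8.9,-64.8,-0.5,0.025,-0.006,0.003,5.7,-8.9,-64.8,-0.5,0.025,-0.006,0.003,5.7,-8.9,-64.8,-0.5,0.025,-0.006,0.003,5.7,-8.9,-64.8,-0.5,0.025,-0.006,0.003,5.7,-8.9,-64.8,-0.5,0.025,-0.006,0.003,5.7,-8.9,-64.8,-0.5,0.025,-0.006,0.003,5.7,-8.9,-64.8,-0.5]}}

```text
time: 17.15
tool_pos: [0.5308, -0.1341, 0.1741]
tcp_rot: [-1.158, 1.094, -0.507]
wrist_force: [0.3, 1.0, -4.4]
width: 0.745
grip_force: 88.8
```

```bash
python3 - <<'E'
from p1 import *
chain(); plan(*K[2:])
E
```

```text
t 17.15 [-0.95  0.43  2.42  1.7   1.53  0.72] [ 0.531 -0.134  0.174] w 0.745 g 88.8 [ 0.3  1.  -4.4]
[ 0.532 -0.136  0.175] [1.7, -1.8, 0.2, 0.04, 0.09, 0.17]
  q [-0.95  0.43  2.42  1.7   1.53  0.73] err 0.0 maxstep 0.0 wrist [ 0.24  -0.291  0.175]
[ 0.532 -0.136  0.155] [8.5, 18.1, -0.0, -0.0, 0.0, -65.0]
  q [-0.95  0.49  2.41  1.7   1.54 -0.45] err 0.0 maxstep 0.12 wrist [ 0.24  -0.291  0.155]
[ 0.532 -0.136  0.15 ] [-3.2, 3.8, 0.0, 0.0, -0.0, -42.0]
  q [-0.95  0.5   2.41  1.7   1.54 -1.2 ] err 0.0 maxstep 0.07 wrist [ 0.24  -0.291  0.15 ]
```

Emit:
{"name": "jog_arm", "arguments": {"deltas": [0.008,0.018,0,0,0,-65,-0.5,0.008,0.018,0,0,0,-65,-0.5,0.008,0.018,0,0,0,-65,-0.5,0.008,0.018,0,0,0,-65,-0.5,0.008,0.018,0,0,0,-65,-0.5,0.008,0.018,0,0,0,-65,-0.5,0.008,0.018,0,0,0,-65,-0.5,0.008,0.018,0,0,0,-65,-0.5]}}

```text
time: 17.95
tool_pos: [0.5308, -0.1339, 0.1548]
tcp_rot: [-1.722, 0.33, -1.363]
wrist_force: [0.2, 0.2, -2.7]
width: 0.749
grip_force: 88.8
```

Emit:
{"name": "jog_arm", "arguments": {"deltas": [-0.003,0.004,0,0,0,-42,-0.5,-0.003,0.004,0,0,0,-42,-0.5,-0.003,0.004,0,0,0,-42,-0.5,-0.003,0.004,0,0,0,-42,-0.5,-0.003,0.004,0,0,0,-42,-0.5,-0.003,0.004,0,0,0,-42,-0.5,-0.003,0.004,0,0,0,-42,-0.5]}}

```text
time: 18.65
tool_pos: [0.531, -0.1349, 0.1502]
tcp_rot: [-1.926, -0.336, -1.86]
wrist_force: [-0.0, 0.9, -1.7]
width: 0.745
grip_force: 88.6
```

Emit:
{"name": "jog_arm", "arguments": {"deltas": [0,0,0,0,0,0,-0.5,0,0,0,0,0,0,-0.5,0,0,0,0,0,0,-0.5]}}

```text
time: 18.95
tool_pos: [0.5308, -0.1359, 0.1497]
tcp_rot: [-1.927, -0.336, -1.862]
wrist_force: [-0.2, -0.2, -1.5]
width: 0.746
grip_force: 88.6
```

Emit:
{"name": "jog_arm", "arguments": {"deltas": [0.004,0,0,0,0,8,-0.5,-0.004,0,0,0,0,0,-0.5,0.004,0,0,0,0,8,-0.5,-0.004,0,0,0,0,0,-0.5,0,0,0,0,0,0,-0.5,0,0,0,0,0,0,-0.5]}}

```text
time: 19.55
tool_pos: [0.5308, -0.1361, 0.1501]
tcp_rot: [-1.926, -0.333, -1.861]
wrist_force: [0.5, 0.3, -1.1]
width: 0.748
grip_force: 88.6
```

```bash
python3 - <<'E'
from p1 import *
chain()
f=[]
for i in range(10):
    c=read_camera("side"); f.append(readout.read_state()["wrist_force"][2])
print(np.mean(f),np.std(f))
cv2.imwrite("pics/j.png",cv2.resize(c["color"][130:330,140:400],None,fx=3,fy=3))
E
```

```text
t 19.55 [-0.95  0.5   2.41  1.7   1.54 -1.2 ] [ 0.531 -0.136  0.15 ] w 0.748 g 88.6 [ 0.5  0.3 -1.1]
-1.2031890346371372 0.4841129552557252
```

View pics/j.png

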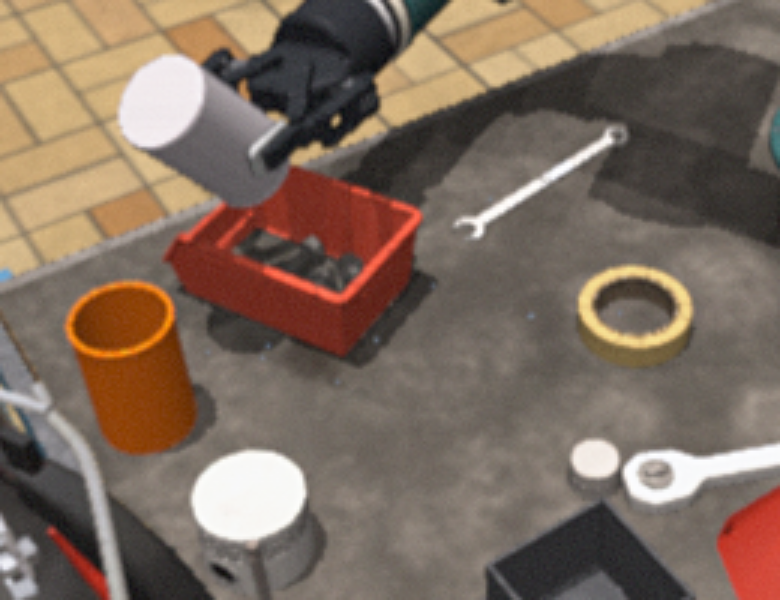

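All the bolts lie in the bin (dark heap at crop (300,260)), none are on the bench, and the wrist force fits an empty cup. Now I retrace the path to stand it at the same free spot.

```bash
python3 - <<'E'
from p1 import *
p,r=T1[-1]
plan((np.array([.532,-.136,.175]),down(28,0,-210)),K[2],K[1],K[0],(p+[0,0,.05],O),(p+[0,0,.004],O))
E
```

```text
[ 0.532 -0.136  0.175] [25.2, -2.9, 1.1, 0.07, -0.11, 51.9]
  q [-0.95  0.43  2.42  1.7   1.53 -0.23] err 0.0 maxstep 0.1 wrist [ 0.24  -0.291  0.175]
[ 0.532 -0.136  0.175] [0.0, 0.0, 0.0, 0.0, -0.0, 55.0]
  q [-0.95  0.43  2.42  1.7   1.53  0.73] err 0.0 maxstep 0.1 wrist [ 0.24  -0.291  0.175]
[ 0.53 -0.13  0.2 ] [-16.2, -20.0, 1.1, -5.67, 8.9, 64.83]
  q [-0.93  0.2   2.44  1.62  1.34  2.08] err 0.0 maxstep 0.14 wrist [ 0.242 -0.283  0.257]
[0.505 0.003 0.187] [5.8, 129.2, 42.0, -11.48, 14.95, -3.62]
  q [-0.68 -0.05  2.5   1.42  1.12  2.34] err 0.0 maxstep 0.03 wrist [ 0.275 -0.19   0.327]
[0.513 0.053 0.117] [47.2, 33.3, 64.1, -6.07, 9.99, -3.5]
  q [-0.49  0.04  2.46  1.36  0.94  2.36] err 0.0 maxstep 0.02 wrist [ 0.328 -0.145  0.307]
[0.513 0.053 0.071] [37.7, 0.0, 26.4, 0.0, 0.0, 0.0]
  q [-0.49  0.17  2.47  1.46  0.92  2.2 ] err 0.0 maxstep 0.02 wrist [ 0.328 -0.145  0.261]
```

Emit:
{"name": "jog_arm", "arguments": {"deltas": [0.025,-0.003,0.001,0,0,52,-0.5,0.025,-0.003,0.001,0,0,52,-0.5,0.025,-0.003,0.001,0,0,52,-0.5,0.025,-0.003,0.001,0,0,52,-0.5,0.025,-0.003,0.001,0,0,52,-0.5,0.025,-0.003,0.001,0,0,52,-0.5,0.025,-0.003,0.001,0,0,52,-0.5]}}

```text
time: 20.75
tool_pos: [0.5318, -0.1359, 0.1748]
tcp_rot: [-1.648, 0.477, -1.235]
wrist_force: [0.0, -0.2, -1.4]
width: 0.746
grip_force: 88.6
```

Emit:
{"name": "jog_arm", "arguments": {"deltas": [0,0,0,0,0,55,-0.5,0,0,0,0,0,55,-0.5,0,0,0,0,0,55,-0.5,0,0,0,0,0,55,-0.5,0,0,0,0,0,55,-0.5,0,0,0,0,0,55,-0.5,0,0,0,0,0,55,-0.5]}}

```text
time: 21.45
tool_pos: [0.5318, -0.1359, 0.1747]
tcp_rot: [-1.153, 1.099, -0.505]
wrist_force: [-0.2, -0.2, -1.1]
width: 0.737
grip_force: 88.6
```

Emit:
{"name": "jog_arm", "arguments": {"deltas": [-0.016,-0.02,0.001,-5.7,8.9,64.8,-0.5,-0.016,-0.02,0.001,-5.7,8.9,64.8,-0.5,-0.016,-0.02,0.001,-5.7,8.9,64.8,-0.5,-0.016,-0.02,0.001,-5.7,8.9,64.8,-0.5,-0.016,-0.02,0.001,-5.7,8.9,64.8,-0.5,-0.016,-0.02,0.001,-5.7,8.9,64.8,-0.5,-0.016,-0.02,0.001,-5.7,8.9,64.8,-0.5,-0.016,-0.02,0.001,-5.7,8.9,64.8,-0.5]}}

```text
time: 22.25
tool_pos: [0.5298, -0.1299, 0.1999]
tcp_rot: [-0.423, 1.707, 0.358]
wrist_force: [0.4, 0.1, -1.6]
width: 0.742
grip_force: 88.5
```

Emit:
{"name": "jog_arm", "arguments": {"deltas": [0.006,0.129,0.042,-11.5,15,-3.6,-0.5,0.006,0.129,0.042,-11.5,15,-3.6,-0.5,0.006,0.129,0.042,-11.5,15,-3.6,-0.5,0.006,0.129,0.042,-11.5,15,-3.6,-0.5,0.006,0.129,0.042,-11.5,15,-3.6,-0.5]}}

```text
time: 22.75
tool_pos: [0.5047, 0.004, 0.1868]
tcp_rot: [-0.698, 1.912, 0.443]
wrist_force: [0.4, -0.8, -1.1]
width: 0.746
grip_force: 88.5
```

```bash
python3 - <<'E'
from p1 import *
p,r=T1[-1]
chain(); plan((p+[0,0,.05],O),(p+[0,0,.004],O))
E
```

```text
t 22.75 [-0.68 -0.05  2.5   1.42  1.12  2.34] [0.505 0.004 0.187] w 0.746 g 88.5 [ 0.4 -0.8 -1.1]
[0.513 0.053 0.117] [47.1, 32.4, 63.7, -6.02, 9.99, -3.4]
  q [-0.49  0.04  2.46  1.36  0.94  2.36] err 0.0 maxstep 0.02 wrist [ 0.328 -0.145  0.307]
[0.513 0.053 0.071] [37.7, 0.0, 26.4, 0.0, 0.0, 0.0]
  q [-0.49  0.17  2.47  1.46  0.92  2.2 ] err 0.0 maxstep 0.02 wrist [ 0.328 -0.145  0.261]
```

Emit:
{"name": "jog_arm", "arguments": {"deltas": [0.024,0.016,0.032,-3,5,-1.7,-0.5,0.047,0.032,0.064,-6,10,-3.4,-0.5,0.047,0.032,0.064,-6,10,-3.4,-0.5,0.047,0.032,0.064,-6,10,-3.4,-0.5]}}

```text
time: 23.15
tool_pos: [0.514, 0.0518, 0.1166]
tcp_rot: [-0.881, 2.037, 0.463]
wrist_force: [-0.2, 0.6, -0.4]
width: 0.739
grip_force: 88.6
```

Emit:
{"name": "jog_arm", "arguments": {"deltas": [0.012,0,0.008,0,0,0,-0.5,0.025,0,0.017,0,0,0,-0.5,0.034,0,0.024,0,0,0,-0.5,0.037,0,0.026,0,0,0,-0.5,0.037,0,0.026,0,0,0,-0.5,0.037,0,0.026,0,0,0,-0.5]}}

```text
time: 23.75
tool_pos: [0.5143, 0.051, 0.0725]
tcp_rot: [-0.879, 2.037, 0.46]
wrist_force: [1.2, 0.3, -1.3]
width: 0.746
grip_force: 88.6
```

```bash
python3 - <<'E'
from p1 import *
p,r=T1[-1]
chain(); plan((p,O))
E
```

```text
t 23.75 [-0.49  0.16  2.47  1.46  0.92  2.21] [0.514 0.051 0.073] w 0.746 g 88.6 [ 1.2  0.3 -1.3]
[0.513 0.053 0.067] [4.2, 2.5, 3.5, -0.17, 0.05, -0.23]
  q [-0.49  0.18  2.47  1.47  0.92  2.19] err 0.0 maxstep 0.0 wrist [ 0.328 -0.145  0.257]
```

Emit:
{"name": "jog_arm", "arguments": {"deltas": [0.001,0,0.001,0,0,0,-0.5,0.003,0,0.002,0,0,0,-0.5,0.003,0,0.002,0,0,0,-0.5]}}

```text
time: 24.05
tool_pos: [0.5137, 0.0519, 0.0683]
tcp_rot: [-0.881, 2.038, 0.461]
wrist_force: [0.2, 0.6, -1.6]
width: 0.744
grip_force: 88.6
```

Emit:
{"name": "jog_arm", "arguments": {"deltas": [0.0008,0,0.0006,0,0,0,-0.5,0.0008,0,0.0006,0,0,0,-0.5,0.0008,0,0.0006,0,0,0,-0.5]}}

```text
time: 24.35
tool_pos: [0.514, 0.0521, 0.0677]
tcp_rot: [-0.881, 2.037, 0.462]
wrist_force: [-1.3, 0.5, 3.3]
width: 0.746
grip_force: 88.9
```

Emit:
{"name": "jog_arm", "arguments": {"deltas": [0.0008,0,0.0006,0,0,0,-0.5,0.0008,0,0.0006,0,0,0,-0.5,0.0008,0,0.0006,0,0,0,-0.5]}}

```text
time: 24.65
tool_pos: [0.5143, 0.0523, 0.0677]
tcp_rot: [-0.881, 2.034, 0.463]
wrist_force: [-5.1, -1.3, 9.7]
width: 0.742
grip_force: 89.5
```

Contact at 0.0677, as before. Release and retreat straight back along the tool.

Emit:
{"name": "jog_arm", "arguments": {"deltas": [-0.0008,0,-0.0006,0,0,0,-0.5,-0.0008,0,-0.0006,0,0,0,0.6,-0.0008,0,-0.0006,0,0,0,1,-0.0008,0,-0.0006,0,0,0,1,-0.0008,0,-0.0006,0,0,0,1,-0.0008,0,-0.0006,0,0,0,1]}}

```text
time: 25.25
tool_pos: [0.5138, 0.0519, 0.0672]
tcp_rot: [-0.881, 2.038, 0.462]
wrist_force: [-0.8, -0.8, 0.3]
width: 1.0
grip_force: 0.0
```

Emit:
{"name": "jog_arm", "arguments": {"deltas": [0,0,-0.01,0,0,0,1,0,0,-0.03,0,0,0,1,0,0,-0.06,0,0,0,1,0,0,-0.09,0,0,0,1,0,0,-0.12,0,0,0,1,0,0,-0.12,0,0,0,1]}}

```text
time: 25.85
tool_pos: [0.4468, -0.0228, 0.1382]
tcp_rot: [-0.879, 2.037, 0.454]
wrist_force: [0.4, -1.3, -0.5]
width: 1.003
grip_force: 0.0
```

Emit:
{"name": "jog_arm", "arguments": {"deltas": [-0.08,0,-0.055,0,0,0,1,-0.08,0,-0.055,0,0,0,1,-0.08,0,-0.055,0,0,0,1,-0.08,0,-0.055,0,0,0,1]}}

```text
time: 26.25
tool_pos: [0.4453, -0.0253, 0.2219]
tcp_rot: [-0.888, 2.017, 0.457]
wrist_force: [-0.2, -0.2, -0.7]
width: 1.0
grip_force: 0.0
```

```bash
python3 - <<'E'
from p1 import *
chain()
c=read_camera("side"); print(proj(c,[.51,.05,.1]))
cv2.imwrite("pics/k.png",cv2.resize(c["color"][150:390,140:400],None,fx=2.4,fy=2.4))
E
```

```text
t 26.25 [-0.79 -0.21  2.44  1.06  1.25  2.55] [ 0.445 -0.025  0.222] w 1.0 g 0.0 [-0.2 -0.2 -0.7]
[[271.5571375  248.46918337]]
```

View pics/k.png

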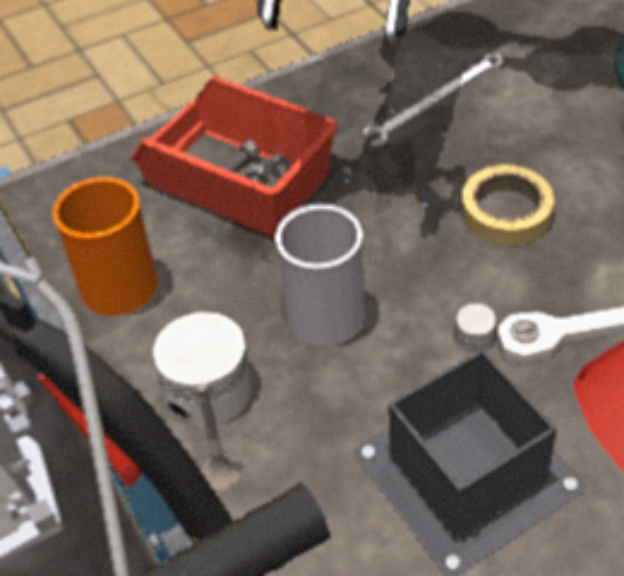

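The empty cup stands upright at crop (320,275), with its mouth at side px (273,249) as expected. The bolts lie low in the bin at crop (260,160), the bystanders have not moved, and the hand is clear. Handing in.

```bash
python3 -c "
from workcell import finish_job; print(finish_job())"
```

```text
the job is handed in; nothing more can be done
None
```

I poured the bolts into the parts bin, stood the empty cup upright on open bench clear of the bin and holder, and handed the job in at about 26 s; the hand-in returned no verdict.

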